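# Hold a toenail clipper squeezed to its pin notch

## Robot

A 7-joint arm with a two-finger parallel gripper is mounted at the origin on the work surface. World frame = base frame: x ahead of the robot, y to its left, z up, the work surface at z = 0. Lengths are in m, angles in rad, forces in N, time in s.
With the tool pointing down it reaches from about 0.4 to 0.85 m from the base axis. Payload 10.4 kg.
Tool frame: the origin (TCP) lies between the finger pads; the fingertips stand 22 mm ahead of it and the grasp point (between the pads) lies 3 mm ahead of it; z points along the fingers, y is the line along which they close (so a half turn about z gives the same grasp; the last joint's range is limited). The gripper opens to 87 mm and grips with 3 to 60 N. Pads are 19 mm wide; open, the fingers measure 117 mm over their backs; the gripper's body (75 mm by 190 mm) begins 51 mm behind the grasp point.
Start: joints at [1.163, 0.332, -0.065, 1.46, 0.022, 1.35, -0.088], TCP at [0.235, -0.579, 0.245] pointing down, gripper open.
Joint ranges: [-2.6, 2.6], [-0.5, 2.12], [-1.47, 1.34], [0.16, 2.42], [-1.27, 4.41], [0.06, 2.06], [-2.6, 2.6]. Speed limits (rad/s): [2.22, 2.22, 2.79, 2.79, 3.14, 3.14, 3.14].

## Interface

Orientations are given as a unit quaternion [x, y, z, w].
In Python, from rig import * gives the robot as it stands.
- The arm moves only by the tool jog_arm, never from a script. Its arguments are lists of equal length, an entry for each row: "offset": the shift along the tool's x, y, z in mm, a list of three; "spin": the turn about the tool's z in degrees; "gripper": the finger opening in mm, from 0 to 87. In form: {"offset": [[x, y, z], ...], "spin": [spin, ...], "gripper": [gripper, ...]}. A call has 1 to 8 rows; each row is the pose to reach, as a shift and turn from the pose commanded when the call began, along the tool's axes at that moment; what a row does not reach only later rows make up. A row lasts 1/12 s, in which the tool goes at most 41.7 mm and 7.16 degrees, less where a joint would pass 70% of its speed; a pose out of reach is approached as far as the arm can. A call with a gripper value outside its range is refused whole. The fingers move at their own pace and stop on an object; "grip_force" is the grip in N (left out, the last holds). Time passes only in rows, so rows that repeat a pose let the fingers close. It gives the time, the measured TCP pose, the force, the opening and the grip force at its end, in the units of the state.
- get_state(): the state, without advancing time (a new reading comes with each control period).
- grab_frame(name): name is "scene" or "top"; returns a dict with "pixels" (400x640x3 uint8, blue, green, red), "depth" (400x640 float32, m along the optical axis (not along the pixel's ray), 0 where there is no reading), "intrinsics" (3x3 intrinsics, pixels), "k1" (the pictures are not rectified: a ray, as slopes to the right and down, at radius r is drawn at 1 + k1 r^2 times it, then the intrinsics apply), "rvec" (rotation vector, rad) and "tvec" (3), from world to camera coordinates, as OpenCV has them. Camera axes: x right, y down, z forward; pixel columns grow to the right and rows downward; lengths in m; the calibration is good to about 2 mm. A picture is of the moment at which its call begins.
- sign_off(): hands the job in; it is judged then, once.
The state is a dict: "time_s": time; "qpos": joint angles; "qd": joint speeds; "effort": joint torques, N m; "tool_pos": TCP position; "ee_rot": TCP orientation; "force": force on the tool from outside, world axes, zero at the start; "torque": the same for the moment, N m; "opening": finger opening in m; "gripper_force": force on a finger pad.
Only numpy, scipy, OpenCV 4.12 (cv2) and the standard library are available. Lean on these libraries where they do the work, as an engineer would, in place of code of your own. Each camera call takes 0.05 s, during which the arm holds its last target. There are 200 camera calls.

## Task

The lever has come off the big steel toenail clipper that lies on its side on the bamboo tray. Pick the clipper up by its two sprung leaves, hold it about a hand's breadth above the middle of the ceramic dish, and squeeze the leaves until the notch of the pin stands just clear of the slotted leaf, which leaves the cutting edges about 5 mm apart, so that I can take the lever out of the dish and hook it on. Never let the cutting edges close on each other, leave everything else on the tray where it stands, and finish while still holding the clipper there with the gap steady.

Things in the scene. Friction and masses are not known exactly. Their poses are not given: they have to be found in the camera images.
- clipper_mid (a point): Grip point of the steel toenail clipper: midway between its two sprung leaves, half-way up (10 mm over the tray floor). It lies on its side: leaves on edge, 20 mm high, 3 mm thick. x runs along it to the jaws, y across the leaves, z up. 110 mm long, joined at the tail (hinge at x = -52 mm, tail end -64 mm). About 90 g, balances near here. Grip the leaves' outer faces here, clear of the pin.
- clipper_jaws (a point): Midway between the clipper's two cutting edges when it is free (then 16 mm apart), half-way up, 46 mm ahead (+x) of the grip point. At the grip point the clipper is 25 mm wide over both leaves when free; with the edges 5 mm apart it is 19 mm wide there and the outer faces are parallel. It closes 0.53 mm at the grip per 1 mm at the edges.
- clipper_pin (a point): Middle of the clipper's pin, 24 mm ahead (+x) of the grip point. The pin is a 5.6 mm round rod across both leaves (along y): its 11 mm flat head lies outside the -y leaf, its notched end goes through the slot in the +y leaf and sticks out there by 1 mm when the clipper is free, 9 mm with the edges 5 mm apart. The notch is a 3 mm long waist, 4 to 7 mm from the end.
- clipper_leaf (a joint): Closing angle of the leaves, rad: 0 = sprung fully open, edges 16 mm apart; gap at the edges = 16 mm - 98 mm x angle. The notch is just fully clear of the slotted leaf's outer face at 0.089; edges 5 mm apart at 0.112, meeting at 0.163. It springs open when let go. Squeezing at the grip point takes about 10 N per finger at 0.112, 15 N when the edges meet.
- dish_rim (a point): Centre of the mouth of the round white ceramic dish, level with its rim: outer diameter 132 mm, 30 mm high, standing on the tray. z up. The clipper's flat 77 mm steel lever lies in it.
- tray: Bamboo tray, 360 mm (x) by 520 mm (y), heavy and fixed; origin at the centre of its underside, the floor is 8 mm thick, the rim 26 mm high and 12 mm thick, with a low bar handle up to 50 mm high at the middle of both y ends.
- soap_pump: Grey plastic soap pump, 66 mm diameter, 174 mm high with its push head, standing upright; origin at the centre of its underside. Leave alone.
- toothbrush_cup: White toothbrush cup, 74 mm diameter, 95 mm high, with a toothbrush in it that reaches 195 mm high; origin at the centre of its underside. Leave alone.
- cream_jar: Glass cream jar, 60 mm diameter, 55 mm high; origin at the centre of its underside. Leave alone.
- soap_bar: Bar of soap, 52 by 80 by 26 mm; origin at the centre of its underside. Leave alone.
- comb: Blue plastic comb lying flat, 165 by 34 by 5 mm, x along it; origin at the centre of its underside. Leave alone.
- lever: The clipper's loose lever, a steel strip 77 by 14 by 3 mm, x along it, lying in the dish; origin at its underside near the middle. Leave alone.
Mind the look-alikes: they are no part of the job. Of the things that look like the part that bears dish_rim, the larger one is meant. There is more than one size of the part that bears clipper_mid; the job needs the smaller.

How it is judged:
By the outcome, as a careful person would: the job done as asked, in the order asked, and still so for the second after the job is handed in, while the arm keeps its last pose, push and grip.
It also fails if it takes over 38 s, if anything falls off the work surface, if the arm or the gripper's body presses on something with over 40 N, if the wrist force passes 120 N, or if a joint passes its speed limit or range.

## Working session

There is one attempt and no reset: what is moved stays moved. The work goes in short steps, Python scripts to look and compute and a tool call to move; the robot and the scene stay as the last step left them, time stands still between calls to the robot, and variables do not carry over. Pictures are saved under pics/ and viewed, at most 10 in all, crops included, and the job is handed in when it is done.

Besides the shell and the picture viewer there is one more tool, called by a JSON object that holds its "api" and its "payload", one argument or row to a line. jog_arm: Moves the arm, as the interface text tells. Its arguments: {"type":"object","properties":{"offset":{"type":"array","items":{"type":"array","items":{"type":"number"}}},"spin":{"type":"array","items":{"type":"number"}},"gripper":{"type":"array","items":{"type":"number"}},"grip_force":{"type":"number"}},"required":["offset","spin","gripper"]}

```bash
mkdir -p pics
cat > h.py <<'E'
from rig import *
import numpy as np, cv2
def grab(n):
    f=grab_frame(n); f['R']=cv2.Rodrigues(np.array(f['rvec'],float))[0]; f['t']=np.array(f['tvec'],float).ravel(); f['K']=np.array(f['intrinsics'],float); return f
def ray(f,u,v):
    K=f['K']; d=np.array([(u-K[0,2])/K[0,0],(v-K[1,2])/K[1,1]]); s=d.copy()
    for _ in range(20): s=d/(1+f['k1']*(s@s))
    return np.array([s[0],s[1],1.])
def onz(f,u,v,z):
    r=f['R'].T@ray(f,u,v); c=-f['R'].T@f['t']; return c+r*(z-c[2])/r[2]
def dpt(f,u,v):
    return f['R'].T@(ray(f,u,v)*f['depth'][int(round(v)),int(round(u))]-f['t'])
E
python3 - <<'E'
from h import *
import pickle
for n in('top','scene'):
    f=grab(n); cv2.imwrite(f'pics/{n}0.png',f['pixels']); pickle.dump(f,open(n+'0.pkl','wb')); print(n,-f['R'].T@f['t'],f['R'][2],f['K'][0],f['k1'])
s=get_state(); print(s['time_s'],s['tool_pos'],s['ee_rot'],s['opening'])
E
```

```text
top [ 0.41032789 -0.00448416  1.22012495] [ 0.16412515  0.02267671 -0.98617884] [446.42847987   0.         318.7572509 ] -0.04066916474522254
scene [0.95693213 0.32569424 0.806828  ] [-0.41339119 -0.33913746 -0.84504053] [388.44252173   0.         314.64970879] 0.021075618870059338
0.1 [ 0.23449321 -0.57902974  0.2438505 ] [ 9.81546603e-01  1.91222116e-01 -1.54386489e-04 -5.86713046e-04] 0.08696022301868474
```

View pics/top0.png

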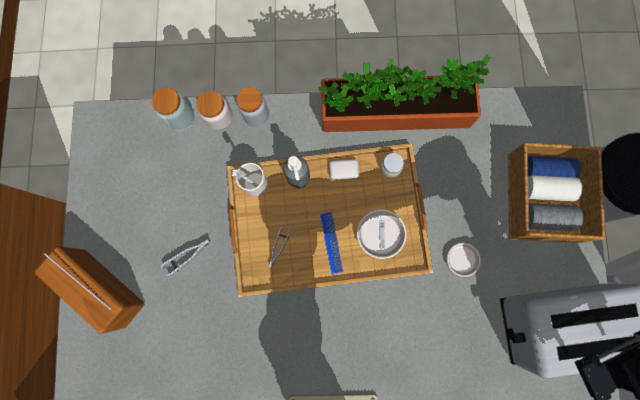

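View pics/scene0.png

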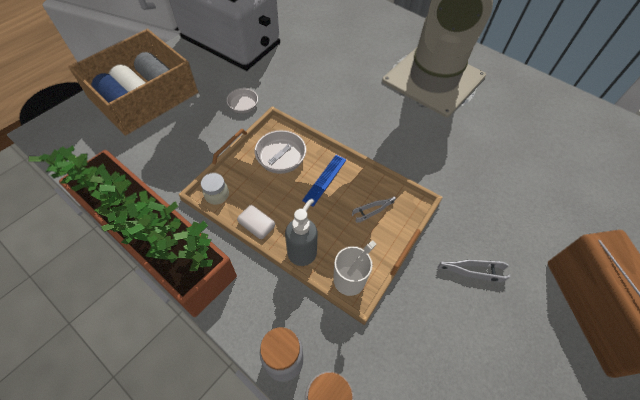

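Candidates for the clipper are the one on the tray at top (279,247), which is smaller, and the one off the tray at (186,257), which is larger. For the dish they are the one on the tray at (382,234), which is larger and holds the lever, and a small one at (463,259). I choose the two on the tray and will check the clipper in a close crop.

Run:
```python
from h import *
import pickle
T=pickle.load(open('top0.pkl','rb'));S=pickle.load(open('scene0.pkl','rb'))
a=cv2.resize(T['pixels'][220:275,255:305],None,fx=8,fy=8,interpolation=cv2.INTER_CUBIC)
b=cv2.resize(S['pixels'][185:230,345:405],None,fx=6.6,fy=6.6,interpolation=cv2.INTER_CUBIC)
c=np.zeros((440,800,3),np.uint8);c[:a.shape[0],:400]=a;c[:b.shape[0],400:400+b.shape[1]]=b[:,:400];cv2.imwrite('pics/crop1.png',c)
# dish rim: pale pixels
h=cv2.cvtColor(T['pixels'],cv2.COLOR_BGR2HSV)
for (u0,v0,u1,v1) in[(345,200,420,270),(440,235,490,285)]:
    m=((h[v0:v1,u0:u1,1]<45)&(h[v0:v1,u0:u1,2]>110)).astype(np.uint8)
    cs=max(cv2.findContours(m,0,1)[0],key=cv2.contourArea)
    e=cv2.fitEllipse(cv2.convexHull(cs)); u,v=e[0][0]+u0,e[0][1]+v0
    print(u,v,e[1],onz(T,u,v,.038), np.linalg.norm(onz(T,u+e[1][0]/2,v,.038)-onz(T,u-e[1][0]/2,v,.038)))
print('tray floor z',[dpt(T,u,v)for u,v in[(260,200),(300,270),(350,200)]])
for u,v in[(271,265),(288,231),(279,247)]: print(onz(T,u,v,.018))
# tray corners
for u,v in[(228,167),(412,145),(432,272),(239,296)]: print('tray',onz(T,u,v,.026))
```

```text
381.3206787109375 233.6986846923828 (48.28919982910156, 49.072776794433594) [ 0.52663285 -0.14142059  0.038     ] 0.12773918163215933
456.7853298187256 260.7705764770508 (46.01193618774414, 71.63785552978516) [ 0.45039628 -0.33589685  0.038     ] 0.12061421763985586
tray floor z [array([0.63158304, 0.18601626, 0.00695537]), array([0.43689953, 0.07772163, 0.00875779]), array([ 0.62490677, -0.06302104,  0.00725344])]
[0.45166577 0.15478387 0.018     ]
[0.54216252 0.10806734 0.018     ]
[0.49940723 0.13287241 0.018     ]
tray [0.72346055 0.27225731 0.026     ]
tray [ 0.77149142 -0.23860941  0.026     ]
tray [ 0.42306084 -0.27191596  0.026     ]
tray [0.37174383 0.23915327 0.026     ]
```

View pics/crop1.png

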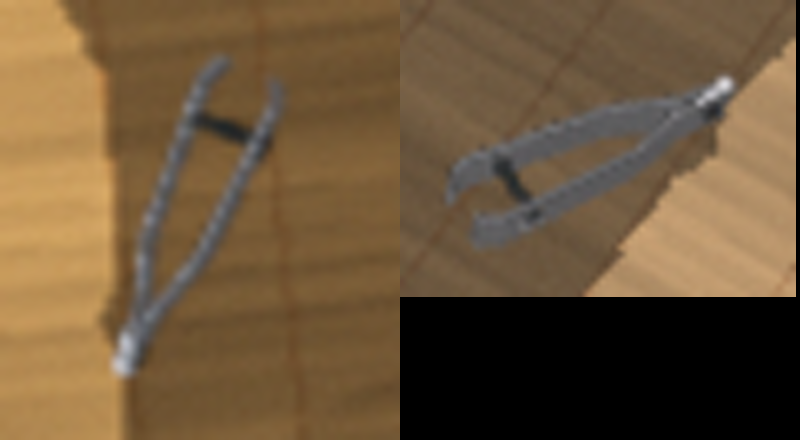

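The top crop shows the tray clipper with its tail at crop (123,368), jaw tips at (222,65) and (277,85), and the pin between (192,118) and (265,147). It is a single nail clipper with no lever, so it is the right one. The notched end barely protrudes.

Run:
```python
from h import *
import pickle
T=pickle.load(open('top0.pkl','rb'));S=pickle.load(open('scene0.pkl','rb'))
pt=lambda x,y:onz(T,(x+.5)/8-.5+255,(y+.5)/8-.5+220,.028)
ps=lambda x,y:onz(S,(x-400+.5)/6.6-.5+345,(y+.5)/6.6-.5+185,.028)
for n,P in(('top',[pt(123,368),pt(222,65),pt(277,85),pt(145,255),pt(193,262)]),('scene',[ps(728,84),ps(452,180),ps(475,213),ps(600,110),ps(640,153)])):
    tail=P[0];j=(P[1]+P[2])/2;d=(j-tail)[:2];L=np.hypot(*d);print(n,'len',L,'yaw',np.degrees(np.arctan2(d[1],d[0])),'grip',tail[:2]+d*64/110,'tipgap',np.linalg.norm(P[1]-P[2]),'leafw',P[3:])
# dish from scene
h=cv2.cvtColor(S['pixels'],cv2.COLOR_BGR2HSV);v0,v1,u0,u1=125,180,245,315
m=((h[v0:v1,u0:u1,1]<45)&(h[v0:v1,u0:u1,2]>110)).astype(np.uint8);ys,xs=np.nonzero(m);print('scene dish bbox',xs.min()+u0,xs.max()+u0,ys.min()+v0,ys.max()+v0)
# tallest things near path
A=np.array([.235,-.579]);B=np.array([.5,.133]);res=[]
for f in(T,S):
  for v in range(0,400,2):
    for u in range(0,640,2):
      if f['depth'][v,u]>0:
        p=dpt(f,u,v);s=np.clip((p[:2]-A)@(B-A)/((B-A)@(B-A)),0,1);dd=np.linalg.norm(p[:2]-A-s*(B-A))
        if dd<.13: res.append((s,dd,p[2]))
r=np.array(res)
for s in np.arange(0,1.01,.1):
    q=r[abs(r[:,0]-s)<.06];print(round(s,1),q[:,2].max() if len(q) else None)
```

```text
top len 0.10606980971377963 yaw -24.00956868910127 grip [0.50627076 0.13119319] tipgap 0.019834273269610868 leafw [array([0.48721032, 0.14874263, 0.028     ]), array([0.48451575, 0.13267896, 0.028     ])]
scene len 0.10856366077934128 yaw -23.76237028257047 grip [0.51204278 0.13231887] tipgap 0.015105702045965735 leafw [array([0.49336206, 0.12937053, 0.028     ]), array([0.49863845, 0.15053417, 0.028     ])]
scene dish bbox 245 314 125 170
0.0 0.40142950224445656
0.1 0.40142950224445656
0.2 0.1901497339148827
0.3 0.02363963184916579
0.4 0.025477396483559952
0.5 0.03051643565843322
0.6 0.0414786642587587
0.7 0.04038275081835258
0.8 0.038776061651912476
0.9 0.03138531014181673
1.0 0.05279112685472187
```

{"api": "jog_arm", "payload": {
  "offset": [
    [0,0,-30],
    [0,0,-50],
    [35,-37,-50],
    [60,-64,-50],
    [87,-93,-50],
    [113,-121,-50],
    [140,-149,-50],
    [165,-176,-50]
  ],
  "spin": [0,0,0,0,0,0,0,0],
  "gripper": [50,50,50,50,50,50,50,50],
  "grip_force": 3
}}

```text
time_s: 0.77
tool_pos: [0.322, -0.3519, 0.2943]
ee_rot: [0.981, 0.192, -0.0, -0.0]
force: [-0.0, -0.4, -0.4]
opening: 0.051
gripper_force: 0.0
```

{"api": "jog_arm", "payload": {
  "offset": [
    [27,-28,0],
    [54,-56,0],
    [81,-85,0],
    [108,-114,0],
    [135,-143,0],
    [162,-172,0],
    [189,-201,0],
    [216,-230,0]
  ],
  "spin": [0,0,0,0,0,0,0,0],
  "gripper": [50,50,50,50,50,50,50,50]
}}

```text
time_s: 1.43
tool_pos: [0.4354, -0.058, 0.2945]
ee_rot: [0.982, 0.191, 0.0, 0.0]
force: [0.9, -0.3, -0.4]
opening: 0.0499
gripper_force: 0.0
```

{"api": "jog_arm", "payload": {
  "offset": [
    [25,-25,0],
    [50,-50,0],
    [75,-75,0],
    [100,-100,0],
    [120,-125,0],
    [140,-150,0],
    [140,-150,0],
    [140,-150,0]
  ],
  "spin": [-7,-14,-21,-28,-35,-42,-49,-56],
  "gripper": [50,50,50,50,50,50,50,50]
}}

```text
time_s: 2.1
tool_pos: [0.5085, 0.134, 0.294]
ee_rot: [0.774, 0.634, -0.0, -0.001]
force: [-0.5, -0.5, 0.0]
opening: 0.05
gripper_force: 0.0
```

{"api": "jog_arm", "payload": {
  "offset": [
    [0,0,0],
    [0,0,0],
    [0,0,0],
    [0,0,0],
    [0,0,0],
    [0,0,0],
    [0,0,0],
    [0,0,0]
  ],
  "spin": [-7,-14,-21,-28,-35,-42,-49,-56],
  "gripper": [50,50,50,50,50,50,50,50]
}}

```text
time_s: 2.77
tool_pos: [0.5086, 0.1315, 0.2942]
ee_rot: [0.388, 0.922, -0.0, -0.0]
force: [0.7, -0.9, -0.2]
opening: 0.0503
gripper_force: 0.0
```

{"api": "jog_arm", "payload": {
  "offset": [
    [0,0,30],
    [0,0,60],
    [0,0,90],
    [0,0,120],
    [0,0,150]
  ],
  "spin": [-7,-14,-22,-22,-22],
  "gripper": [50,50,50,50,50]
}}

```text
time_s: 3.18
tool_pos: [0.5085, 0.1313, 0.143]
ee_rot: [0.207, 0.978, -0.0, -0.0]
force: [-0.1, 0.2, 0.7]
opening: 0.0499
gripper_force: 0.0
```

Now over the clipper, I take one close look from the scene camera.

Run:
```python
from h import *
import pickle
f=grab('scene');g=grab('top')
pickle.dump((f,g),open('f1.pkl','wb'))
# mark expected clipper grip point and finger tips' ground projection
s=get_state();R=cv2.Rodrigues(np.zeros(3))[0]
from scipy.spatial.transform import Rotation as Q
R=Q.from_quat(s['ee_rot']).as_matrix();print(s['tool_pos'],R[:,0],np.degrees(np.arctan2(R[1,0],R[0,0])))
im=f['pixels'].copy()
a=cv2.resize(im[140:240,330:430],None,fx=6,fy=6,interpolation=cv2.INTER_CUBIC)
b=cv2.resize(g['pixels'][200:300,260:293],None,fx=6,fy=6,interpolation=cv2.INTER_CUBIC)
cv2.imwrite('pics/near.png',np.hstack([a,b]))
```

```text
[0.50613704 0.13047762 0.1404134 ] [-0.9138704   0.40595701  0.00630819] 156.0483812265989
```

View pics/near.png

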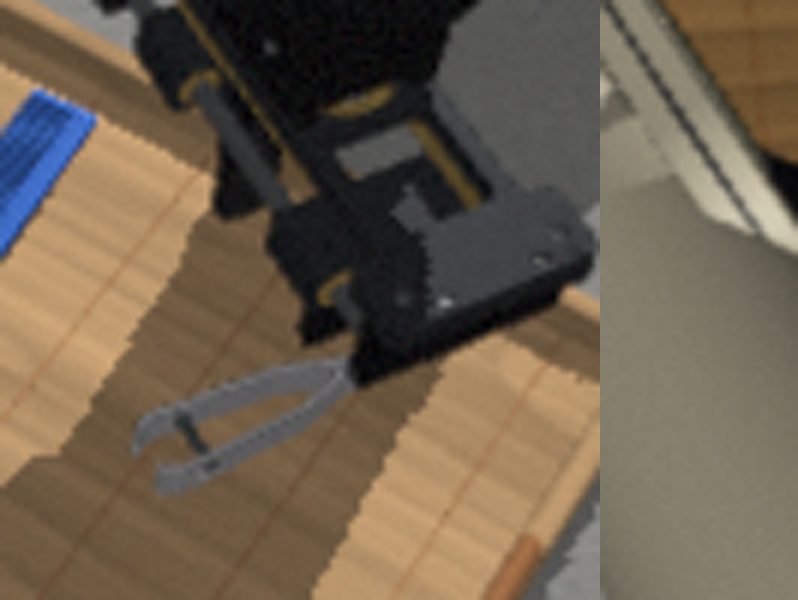

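The clipper lies between the fingers' line, with its jaws at (165,450) and the pin at (195,435) in the crop. I descend to just above the tray floor.

{"api": "jog_arm", "payload": {
  "offset": [
    [0,0,25],
    [0,0,50],
    [0,0,75],
    [0,0,92],
    [0,0,102],
    [0,0,109],
    [0,0,110],
    [0,0,110]
  ],
  "spin": [0,0,0,0,0,0,0,0],
  "gripper": [50,50,50,50,50,50,50,50]
}}

```text
time_s: 3.95
tool_pos: [0.5094, 0.1318, 0.0355]
ee_rot: [0.208, 0.978, 0.0, 0.0]
force: [0.0, 0.1, -0.8]
opening: 0.0499
gripper_force: 0.0
```

Run:
```python
from h import *
f=grab('scene')
s=[get_state() for _ in range(1)][0];print(s['tool_pos'],s['force'],s['opening'])
cv2.imwrite('pics/down.png',cv2.resize(f['pixels'][150:240,340:440],None,fx=6,fy=6,interpolation=cv2.INTER_CUBIC))
```

```text
[0.50962026 0.13184397 0.03575368] [-0.1784582   0.38371183 -0.4494228 ] 0.049720687294179555
```

View pics/down.png

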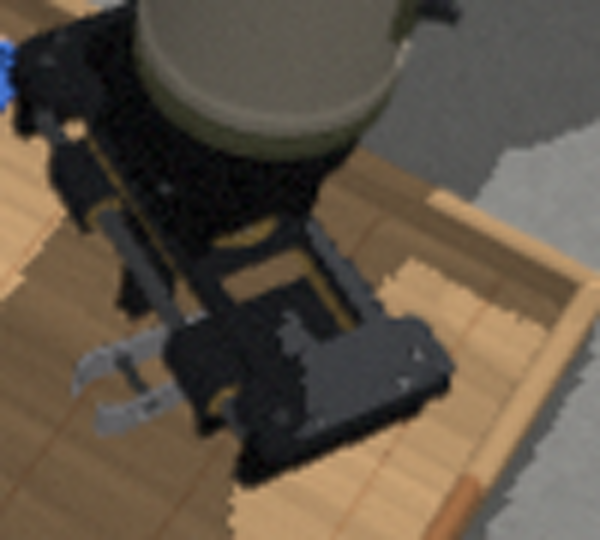

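{"api": "jog_arm", "payload": {
  "offset": [
    [0,0,3],
    [0,0,3],
    [0,0,3],
    [0,0,3],
    [0,0,3],
    [0,0,3],
    [0,0,3],
    [0,0,3]
  ],
  "spin": [0,0,0,0,0,0,0,0],
  "gripper": [45,40,35,32,29,27,25,24],
  "grip_force": 8
}}

```text
time_s: 4.67
tool_pos: [0.509, 0.1317, 0.0316]
ee_rot: [0.207, 0.978, 0.0, 0.0]
force: [0.2, 0.6, 0.8]
opening: 0.0255
gripper_force: 1.0
```

{"api": "jog_arm", "payload": {
  "offset": [
    [0,0,0],
    [0,0,0],
    [0,0,0],
    [0,0,0],
    [0,0,0],
    [0,0,0]
  ],
  "spin": [0,0,0,0,0,0],
  "gripper": [23,22,21.5,21.5,21.5,21.5]
}}

```text
time_s: 5.17
tool_pos: [0.5089, 0.1316, 0.0316]
ee_rot: [0.208, 0.978, 0.0, 0.0]
force: [0.4, 0.6, 2.6]
opening: 0.0216
gripper_force: 5.7
```

{"api": "jog_arm", "payload": {
  "offset": [
    [0,0,-5],
    [0,0,-15],
    [0,0,-30],
    [0,0,-50],
    [0,0,-70],
    [0,0,-90],
    [0,0,-105],
    [0,0,-110]
  ],
  "spin": [0,0,0,0,0,0,0,0],
  "gripper": [21.5,21.5,21.5,21.5,21.5,21.5,21.5,21.5]
}}

```text
time_s: 5.83
tool_pos: [0.5097, 0.1321, 0.1444]
ee_rot: [0.207, 0.978, 0.0, 0.002]
force: [1.1, -0.3, -1.6]
opening: 0.0216
gripper_force: 5.0
```

{"api": "jog_arm", "payload": {
  "offset": [
    [-4,-7,0],
    [-11,-20,0],
    [-20,-37,0],
    [-30,-56,0],
    [-40,-75,0],
    [-50,-94,0],
    [-60,-113,0],
    [-70,-132,0]
  ],
  "spin": [0,0,0,0,0,0,0,0],
  "gripper": [21.5,21.5,21.5,21.5,21.5,21.5,21.5,21.5]
}}

```text
time_s: 6.5
tool_pos: [0.5183, -0.0193, 0.1404]
ee_rot: [0.208, 0.978, -0.0, -0.001]
force: [1.0, -0.6, -1.0]
opening: 0.022
gripper_force: 5.0
```

{"api": "jog_arm", "payload": {
  "offset": [
    [-10,-19,0],
    [-20,-38,0],
    [-30,-57,0],
    [-40,-76,0],
    [-48,-92,0],
    [-54,-103,0],
    [-57,-109,0],
    [-58,-110,0]
  ],
  "spin": [0,0,0,0,0,0,0,0],
  "gripper": [21.5,21.5,21.5,21.5,21.5,21.5,21.5,21.5]
}}

```text
time_s: 7.17
tool_pos: [0.527, -0.1428, 0.1409]
ee_rot: [0.208, 0.978, 0.0, -0.001]
force: [-0.6, -0.4, -1.0]
opening: 0.0214
gripper_force: 5.0
```

Run:
```python
from h import *
f=grab('scene');s=get_state();print(s['tool_pos'],s['force'],s['opening'],s['gripper_force'])
cv2.imwrite('pics/over.png',cv2.resize(f['pixels'][70:210,200:380],None,fx=4.2,fy=4.2,interpolation=cv2.INTER_CUBIC))
```

```text
[ 0.527336   -0.14175048  0.14109721] [-0.19029855 -0.47730719 -0.61494404] 0.02162475206363795 5.015198439359665
```

View pics/over.png

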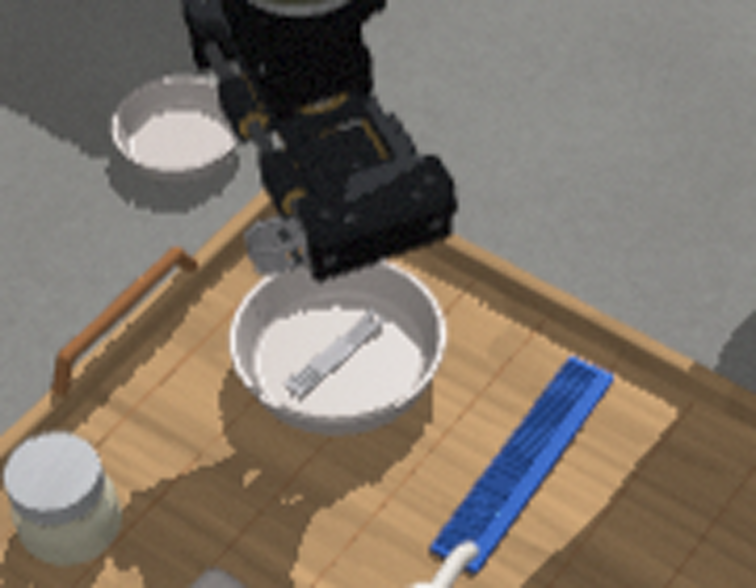

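The clipper is held over the dish, with its jaw at crop (270,245) and the dish rim centred near (338,335). The other things have not moved. Now I squeeze to 19 mm with the force capped below the 15 N that would close the edges.

{"api": "jog_arm", "payload": {
  "offset": [
    [0,0,0],
    [0,0,0],
    [0,0,0],
    [0,0,0],
    [0,0,0],
    [0,0,0],
    [0,0,0],
    [0,0,0]
  ],
  "spin": [0,0,0,0,0,0,0,0],
  "gripper": [21,20.5,20,19.5,19.2,19,19,19],
  "grip_force": 12.5
}}

```text
time_s: 7.88
tool_pos: [0.5276, -0.1415, 0.1416]
ee_rot: [0.208, 0.978, -0.0, 0.0]
force: [0.1, 0.2, -0.1]
opening: 0.0191
gripper_force: 8.7
```

Run:
```python
from h import *
f=grab('scene');s=get_state();print(s['tool_pos'],s['force'],s['opening'],s['gripper_force'])
for i in range(6): grab_frame('top');s=get_state();print(s['opening'],s['gripper_force'],s['tool_pos'])
print('dish',onz(f,280.3,149.9,.038))
a=cv2.resize(f['pixels'][110:145,245:300],None,fx=14,fy=14,interpolation=cv2.INTER_CUBIC)
cv2.imwrite('pics/sq.png',a)
```

```text
[ 0.52755906 -0.14154939  0.14156875] [ 0.21178162 -0.72174661  0.16071723] 0.01902788663128703 8.779842406511307
0.01901599223905689 8.799784183502197 [ 0.52754107 -0.14153257  0.14153765]
0.019305667652110357 8.811796009540558 [ 0.52756931 -0.14156154  0.14155175]
0.019231189183414137 8.818824738264084 [ 0.52756829 -0.14154924  0.14156133]
0.01933775340328941 8.823352307081223 [ 0.52757042 -0.14157207  0.14157964]
0.019393238074814377 8.825907558202744 [ 0.5275489  -0.14152795  0.14155989]
0.019131134796661935 8.827638030052185 [ 0.52756736 -0.14153309  0.14156578]
dish [ 0.53203211 -0.13868087  0.038     ]
```

View pics/sq.png

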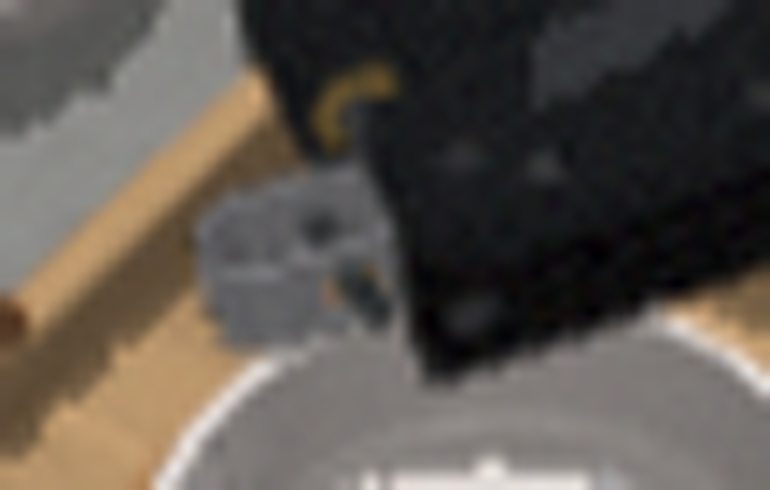

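{"api": "jog_arm", "payload": {
  "offset": [
    [0,0,0],
    [0,0,0],
    [0,0,0],
    [0,0,0],
    [0,0,0],
    [0,0,0],
    [0,0,0],
    [0,0,0]
  ],
  "spin": [0,0,0,0,0,0,0,0],
  "gripper": [18.8,18.8,18.8,18.8,18.8,18.8,18.8,18.8]
}}

```text
time_s: 8.9
tool_pos: [0.5276, -0.1415, 0.1416]
ee_rot: [0.207, 0.978, -0.0, 0.0]
force: [0.8, -0.0, -1.6]
opening: 0.019
gripper_force: 9.3
```

Run:
```python
from h import *
o=[]
for i in range(10): grab_frame('top');s=get_state();o.append((s['opening']*1e3,s['gripper_force']))
o=np.array(o);print(o.mean(0),o.std(0),s['tool_pos'],s['time_s'])
if 18.5<o[:,0].mean()<19.4: print(sign_off())
```

```text
[19.0615947   9.29394382] [1.66538513e-01 1.33669875e-04] [ 0.52757657 -0.14151308  0.14155576] 9.4
the job is handed in; nothing more can be done
None
```

I handed the job in at 9.4 s, with the clipper held about 9 cm above the middle of the dish and its leaves squeezed steadily to 19.1 mm at the grip; by your figures that is about 5 mm at the edges, a gap I did not measure directly.

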